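Clear the cap tightener's catch tray, then hold its loading slide at the load line

ROBOT

A 6-joint arm with a two-finger parallel gripper is mounted at the origin on a cart in front of the work surface, level with it; the furniture and walls round the work are solid. World frame = base frame: x ahead of the robot, y to its left, z up, the work surface at z = 0. Lengths are in m, angles in rad, forces in N, time in s.
With the tool pointing down it reaches from about 0.35 to 0.85 m from the base axis. Payload 8.1 kg.
Tool frame: the origin (TCP) lies on the centre line of the jaws, within the pads' length; the fingertips stand 17 mm ahead of it and the grasp point (between the pads) lies 2 mm behind it; z points along the fingers, y is the line along which they close (so a half turn about z gives the same grasp; the last joint's range is limited). The gripper opens to 93 mm and grips with 3 to 60 N. Pads are 15 mm wide; open, the fingers measure 128 mm over their backs; the gripper's body (75 mm by 188 mm) begins 65 mm behind the grasp point.
Start: joints at [-1.3, 0.13, 1.488, -0, 1.523, -0.085], TCP at [0.209, -0.562, 0.236] pointing down, gripper open.
Joint ranges: [-2.96, 2.96], [-0.89, 2.26], [0.02, 2.5], [-1.34, 4.48], [0, 2.73], [-2.66, 2.66]. Speed limits (rad/s): [2.39, 2.39, 2.79, 3.14, 3.14, 3.14].

INTERFACE

Orientations are given as a rotation vector (axis times angle).
In Python, from plant import robot, optics, close_job, models gives the robot as it stands.
- The arm moves only by the shell command python3 -m inch 'ROWS' [OPENING] [FORCE]. ROWS is a JSON object of lists of equal length, an entry for each row: "travel": the shift along the tool's x, y, z in m, a list of three; "spin": the turn about the tool's z in rad. In form: {"travel": [[x, y, z], ...], "spin": [spin, ...]}. A call has 1 to 10 rows; each row is the pose to reach, as a shift and turn from the pose commanded when the call began, along the tool's axes at that moment; what a row does not reach only later rows make up. A row lasts 1/12 s, in which the tool goes at most 41.7 mm and 7.16 degrees, less where a joint would pass 70% of its speed; a pose out of reach is approached as far as the arm can. A call with a gripper value outside its range is refused whole. OPENING is the closure, from 0 (fully open) to 1 (shut), set as the call begins (- or left out, the last holds). The fingers move at their own pace and stop on an object; FORCE is the grip in N (left out, the last holds). Time passes only in rows, so rows that repeat a pose let the fingers close. It gives the time, the measured TCP pose, the force, the opening and the grip force at its end, in the units of the state.
- robot.read_state(): the state, without advancing time (a new reading comes with each control period).
- optics.read_camera(name): name is "side" or "top" or "wrist"; returns (picture, depth): 400x640x3 uint8, red, green, blue; 400x640 float32, m along the optical axis (not along the pixel's ray), 0 where there is no reading.
- optics.camera_info(name): a dict with "camera_matrix" (3x3 intrinsics, pixels), "view" (4x4, takes a point from world to camera coordinates). Camera axes: x right, y down, z forward; pixel columns grow to the right and rows downward; lengths in m; the calibration is good to about 2 mm. A picture is of the moment at which its call begins: read the wrist's pose just before it. camera_info takes no time and is no camera call; for the wrist camera it gives the pose at the moment of the call.
- close_job(): hands the job in; it is judged then, once.
Trained networks look in the newest picture that a camera, given by its name, has taken for a name from the list of things; names that differ only in an ending like _2 or _b are one class to them, and where a whole thing is asked for, a point or a joint stands for the part that bears it (a point fixed in the world has none). Each returns a list of dicts, best first, with "p" (0 to 1); they miss things now and then, are a little off and sometimes report something else, mostly with a low value. They report only what shows in the picture. A call takes as long as a camera call.
- models.look_for(camera, name): "centre" ([x, y, z] in m, in world coordinates, good to about 4 mm: the middle of the surface that is visible of it).
- models.masks_of(camera, name): "region" (400x640 bool, what is visible of it).
The state is a dict: "t": time; "q": joint angles; "dq": joint speeds; "joint_torque": joint torques, N m; "tool_pos": TCP position; "orientation": TCP orientation; "force": force on the tool from outside, world axes, zero at the start; "wrist_torque": the same for the moment, N m; "opening": finger opening in m; "gripper_force": force on a finger pad.
Only numpy, scipy, OpenCV 4.12 (cv2) and the standard library are available. Lean on these libraries where they do the work, as an engineer would, in place of code of your own. Each camera call takes 0.05 s, during which the arm holds its last target. There are 200 camera calls.

TASK

Empty the bench cap tightener's catch tray: stand its two finished vials upright in the recess of the white foam packing tray, never letting one tip over on the way. Then pull the machine's spring-return loading slide (the one with the bow handle) out until its pointer is at the load line, and keep it there so that I can set the next vial in its nest: finish with the robot still holding the slide at the line. Leave the other loose things on the bench where they are.

Things in the scene. Friction and masses are not known exactly. Their poses are not given: they have to be found in the camera images.
- capper: Fixed cap tightener on the bench. Origin: bench level, under its chuck. Own -x is its front, where the slide comes out; x -0.11 to 0.085, y +-0.055. Column and head, 240 mm high, stand at x > -0.028. Catch tray on its +y side: level steel floor 58 mm above the bench, x -0.170 to 0.022, y 0.048 to 0.160, rim 12 mm high. Air cylinder on its -y side.
- vial_front: Finished glass vial with a pale screw cap, 22 mm across (cap 20 mm, its top 11 mm), 52 mm tall, 30 g, upright in the catch tray, the one nearer the tray's front end. Origin: centre of its underside; z up its axis. The two vials are alike, 50 mm or more apart.
- vial_back: The other finished vial in the catch tray, alike (22 mm across, 52 mm tall), nearer the machine's column. Origin: centre of its underside; z up its axis. It stands 40 mm or more in front of the head.
- foam_tray: White foam packing tray, fixed on the bench, 100 (own x) by 144 (own y) by 56 mm high. Origin: centre of its underside. Recess centred on it, 72 (x) by 116 (y) mm, open above, its flat floor 40 mm above the bench, the rim 16 mm above that floor. It takes both vials side by side with room to spare.
- slide (a joint): Loading slide's travel in m: 0 at rest (sprung home), growing as it comes out along the machine's own -x; 0.060 at the load line, end stop 0.085. The spring pulls it home with about 5 N at rest and 13 N at the line; let go, it runs home.
- slide_handle (a point): Middle of the handle's black sleeve, which lies across the slide (along the machine's own y): 16 mm thick, 56 mm long between two posts, its centre 100 mm above the bench and 42 mm over the slide plate, free in front and behind. Moves with the slide; at rest at x -0.137, y 0 of the machine. Can be pinched from above, one finger before and one behind.
- load_line (a point): Middle of the load line: a black line 2 mm wide across the white plate on the guide rail beside the slide, tray side. At x -0.090, y 0.039, z 0.059 of the machine.
- slide_pointer (a point): Tip of the small dark pointer on the slide, which runs along the white plate. It meets the load line when the slide is 60 mm out; level with it to 4 mm is right.
- pen_black: Bystander: black pen, 143 mm long, 11 mm high, lying on the bench. Origin: centre of its underside.
- lens_cell: Bystander: black ring-shaped lens cell, 50 mm across, 21 mm high. Origin: centre of its underside.
- beaker: Bystander: empty glass beaker, 58 mm across, 62 mm high. Origin: centre of its underside.
- calculator: Bystander: pocket calculator lying flat, 132 by 80 mm, 17 mm high. Origin: centre of its underside.
- vial_rack: Bystander, fixed: blue ten-hole vial rack, 60 by 170 mm, 42 mm high, with five more vials in it that stay there (tops 58 mm above the bench). Origin: centre of its underside; long along its own y.
- amber_bottle: Bystander, fixed: brown glass bottle, 98 mm across, 185 mm high. Origin: centre of its underside.
- tweezers: Bystander: steel tweezers, 131 mm long, 10 mm high, lying on the bench. Origin: centre of its underside; they lie along its own x.

How it is judged:
By the outcome, as a careful person would: the job done as asked, in the order asked, and still so for the second after the job is handed in, while the arm keeps its last pose, push and grip.
It also fails if it takes over 67 s, if anything falls off the work surface, if the arm or the gripper's body presses on something with over 40 N, if the wrist force passes 120 N, or if a joint passes its speed limit or range.

## Working session

There is one attempt and no reset: what is moved stays moved. The work goes in short steps, Python scripts to look and compute and a shell command to move; the robot and the scene stay as the last step left them, time stands still between calls to the robot, and variables do not carry over. Pictures are saved under pics/ and viewed, at most 10 in all, crops included, and the job is handed in when it is done.

```bash
ls; mkdir -p pics
python3 - <<'E'
from plant import robot, optics, models
import cv2,numpy as np
s=robot.read_state();print({k:np.round(v,3) for k,v in s.items()})
ims=[]
for c in ["top","side"]:
    p,d=optics.read_camera(c);cv2.imwrite(f"pics/{c}0.png",p[:,:,::-1])
    for n in ["capper","vial_front","foam_tray","slide_handle","slide_pointer","load_line","vial_rack","amber_bottle","beaker","pen_black"]:
        print(c,n,[(np.round(r["centre"],3).tolist(),round(r["p"],2)) for r in models.look_for(c,n)][:7])
print(robot.read_state()["t"])
E
```

```text
pics
{'t': np.float64(0.0), 'q': array([-1.3  ,  0.131,  1.489, -0.   ,  1.523, -0.085]), 'dq': array([-0.   ,  0.002,  0.001, -0.001,  0.001, -0.001]), 'joint_torque': array([ 1.0000e-03, -5.5984e+01, -4.9176e+01,  7.7000e-02,  3.6000e-02,
       -0.0000e+00]), 'tool_pos': array([ 0.209, -0.562,  0.235]), 'orientation': array([-3.09 , -0.556,  0.   ]), 'force': array([-0.677, -0.32 ,  0.284]), 'wrist_torque': array([ 0.035, -0.02 , -0.022]), 'gripper_force': np.float64(0.0), 'opening': np.float64(0.093)}
top capper [([0.523, 0.198, 0.058], 0.87)]
top vial_front [([0.4, 0.185, 0.113], 0.51)]
top foam_tray [([0.479, -0.197, 0.041], 0.89)]
top slide_handle [([0.529, 0.15, 0.06], 0.93)]
top slide_pointer [([0.529, 0.151, 0.063], 0.84)]
top load_line [([0.519, 0.201, 0.058], 0.71), ([0.619, -0.259, 0.024], 0.22)]
top vial_rack [([0.64, -0.096, 0.039], 0.67), ([0.523, 0.2, 0.056], 0.19)]
top amber_bottle [([0.604, -0.343, 0.135], 0.98), ([0.367, -0.175, 0.02], 0.37)]
top beaker [([0.622, -0.26, 0.021], 0.77)]
top pen_black []
side capper [([0.55, 0.24, 0.059], 0.84)]
side vial_front [([0.398, 0.195, 0.094], 0.68)]
side foam_tray [([0.478, -0.177, 0.039], 0.7)]
side slide_handle [([0.526, 0.147, 0.059], 0.73)]
side slide_pointer [([0.525, 0.147, 0.06], 0.89)]
side load_line [([0.549, 0.242, 0.063], 0.82)]
side vial_rack [([0.633, -0.067, 0.041], 0.67)]
side amber_bottle [([0.606, -0.328, 0.109], 0.74), ([0.415, -0.37, 0.014], 0.47)]
side beaker [([0.614, -0.24, 0.042], 0.55), ([0.363, -0.164, 0.02], 0.25)]
side pen_black [([0.384, 0.003, 0.01], 0.66)]
1.1
```

View pics/top0.png

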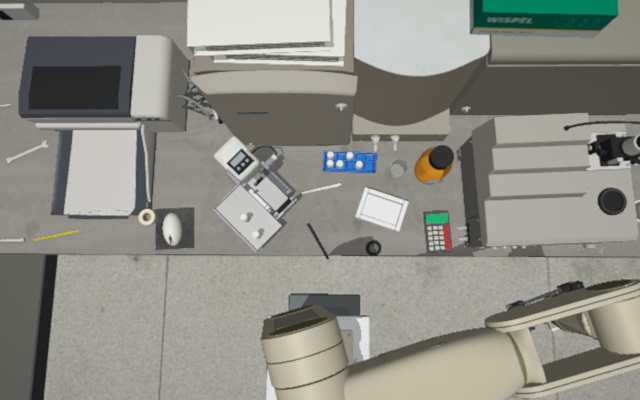

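View pics/side0.png

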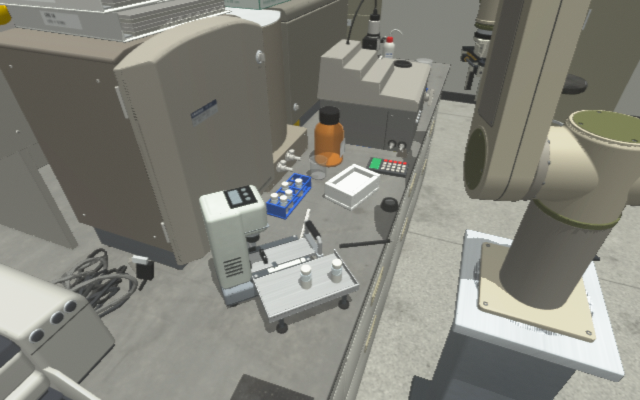

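The top view shows the vials' caps at about (245,217) and (256,234), the head at (240,155), the handle near (292,205), the foam tray at (382,208) and the pen at (317,240). The side view agrees, with the vials at (306,276) and (337,270).

```bash
cat > h.py <<'E'
from plant import robot, optics, models
import cv2,numpy as np
from scipy.spatial.transform import Rotation as R
def cloud(c,name=None):
    info=optics.camera_info(c); p,d=optics.read_camera(c)
    if name: cv2.imwrite(f"pics/{name}.png",p[:,:,::-1])
    K=np.array(info["camera_matrix"]);V=np.array(info["view"])
    v,u=np.mgrid[:400,:640]
    P=np.stack([(u-K[0,2])/K[0,0]*d,(v-K[1,2])/K[1,1]*d,d],-1)
    W=(P-V[:3,3])@V[:3,:3]
    W[d==0]=np.nan
    return p,W,K,V
def proj(X,K,V):
    c=V[:3,:3]@np.array(X)+V[:3,3]; q=K@c; return q[:2]/q[2]
def rect(mask,W):
    pts=W[mask][:,:2].astype(np.float32)
    return cv2.minAreaRect(pts*1000)
def state():
    s=robot.read_state();Rm=R.from_rotvec(s["orientation"]).as_matrix()
    return s["t"],np.array(s["tool_pos"]),Rm
E
python3 - <<'E'
from h import *
p,W,K,V=cloud("top")
print(K[0,0],proj([.5,.2,.06],K,V))
def big(m):
    n,l,st,_=cv2.connectedComponentsWithStats(m.astype(np.uint8))
    i=1+np.argmax(st[1:,4]);return l==i
box=np.zeros((400,640),bool);box[130:255,205:305]=1
z=W[...,2]
m=box&(abs(z-.058)<.006)&(W[...,0]<.56)
print("tray",rect(big(m),W),np.nanmedian(z[big(m)]))
m=box&(z>.100)&(z<.125)
n,l,st,ce=cv2.connectedComponentsWithStats(m.astype(np.uint8))
for i in range(1,n):
    if st[i,4]>4: print(st[i,4],ce[i].round(),W[l==i].mean(0).round(4),np.round(rect(l==i,W)[1]))
m=box&(z>.18);print("head",rect(big(m),W),np.nanmedian(z[big(m)]))
box2=np.zeros_like(box);box2[180:240,350:415]=1
m=box2&(z>.03)&(z<.07);print("foam",rect(big(m),W))
m2=m&(abs(z-.056)<.004);print("rim z",np.nanmedian(z[m2]))
m=m&(abs(z-.04)<.005);print("floor",rect(big(m),W),np.nanmedian(z[m]))
print(W[205,382])
wi=optics.camera_info("wrist");Vw=np.array(wi["view"]);t,tp,Rm=state()
print("cam in tool",(Rm.T@((-Vw[:3,:3].T@Vw[:3,3])-tp)).round(3),(Rm.T@Vw[:3,:3].T).round(2).tolist(),wi["camera_matrix"][0][0]);print(Rm.round(2).tolist())
c=p[130:260,200:420];cv2.imwrite("pics/c1.png",cv2.resize(c[:,:,::-1],None,fx=3.6,fy=3.6,interpolation=cv2.INTER_CUBIC))
E
```

```text
432.7165149191843 [255.43167612 203.12325693]
tray ((489.95135498046875, 192.2104034423828), (192.3808135986328, 202.4269256591797), 45.59796905517578) 0.05776497823597326
142 [273. 142.] [0.6833 0.1406 0.1127] [197.   5.]
24 [259. 148.] [0.6654 0.1855 0.1086] [10. 58.]
106 [283. 205.] [0.4868 0.1081 0.1061] [14. 75.]
37 [243. 216.] [0.4521 0.2276 0.1095] [18. 19.]
36 [255. 234.] [0.4004 0.1899 0.1084] [15. 18.]
head ((601.3062133789062, 225.4425048828125), (112.89051818847656, 84.80589294433594), 44.92869567871094) 0.23556618954754424
foam ((485.00396728515625, -194.5625457763672), (143.82566833496094, 101.06634521484375), 71.54928588867188)
rim z 0.055422445627762926
floor ((486.66387939453125, -195.30502319335938), (115.91243743896484, 72.04932403564453), 71.4395523071289) 0.03946289850005751
[ 0.49743343 -0.19862438  0.04397538]
cam in tool [ 0.069  0.    -0.149] [[-0.0, -0.97, -0.25], [1.0, -0.0, -0.0], [0.0, -0.25, 0.97]] 282.2145282485851
[[0.94, 0.35, -0.0], [0.35, -0.94, -0.0], [-0.0, 0.0, -1.0]]
```

View pics/c1.png

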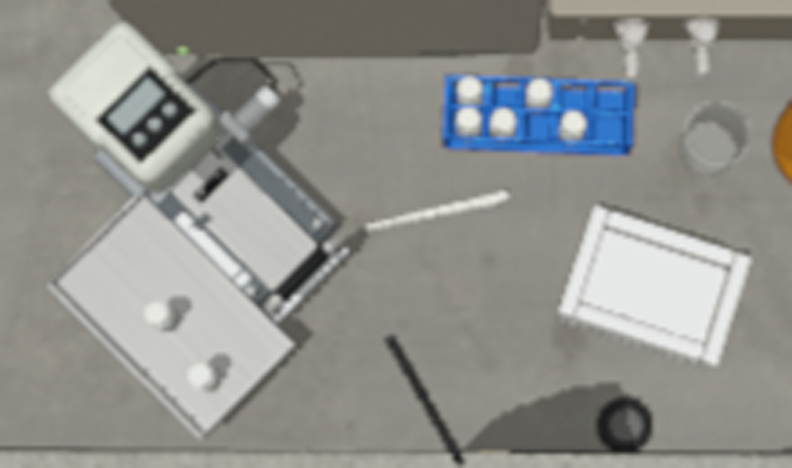

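```bash
python3 -m inch '{"travel": [[0.316,-0.216,0],[0.316,-0.216,0],[0.316,-0.216,0],[0.316,-0.216,0],[0.316,-0.216,0],[0.316,-0.216,0],[0.316,-0.216,0],[0.316,-0.216,0],[0.316,-0.216,0],[0.316,-0.216,0]], "spin": [-1.2,-1.2,-1.2,-1.2,-1.2,-1.2,-1.2,-1.2,-1.2,-1.2]}' 0
cat > go.py <<'E'
# usage: go.py x y z angle_deg : prints travel & spin from the current pose (measured)
import sys
from h import *
x,y,z,a=map(float,sys.argv[1:])
t,tp,Rm=state()
cur=np.arctan2(Rm[1,0],Rm[0,0])
sp=-(np.radians(a)-cur); sp=(sp+np.pi)%(2*np.pi)-np.pi
print("t",round(t,2),"tcp",tp.round(4),"ang",np.degrees(cur).round(2),"tilt",Rm[2].round(3),"travel",(Rm.T@(np.array([x,y,z])-tp)).round(4),"spin",round(sp,3),"q6",robot.read_state()["q"][5].round(2))
E
python3 go.py .426 .209 .235 225
```

```text
t: 1.98
tool_pos: [0.4328, -0.245, 0.236]
orientation: [2.226, 2.217, 0.004]
force: [0.7, -0.8, 0.5]
opening: 0.0928
gripper_force: 0.0
t 1.98 tcp [ 0.4328 -0.245   0.236 ] ang 89.78 tilt [ 0.002  0.002 -1.   ] travel [ 0.454  -0.0085  0.0017] spin -2.36 q6 -0.62
```

```bash
python3 -m inch '{"travel": [[0.4,-0.008,0],[0.4,-0.008,0],[0.4,-0.008,0],[0.4,-0.008,0],[0.4,-0.008,0],[0.4,-0.008,0],[0.4,-0.008,0],[0.4,-0.008,0],[0.4,-0.008,0],[0.4,-0.008,0]], "spin": [-1.2,-1.2,-1.2,-1.2,-1.2,-1.2,-1.2,-1.2,-1.2,-1.2]}' 
python3 go.py .426 .209 .235 225
```

```text
t: 2.82
tool_pos: [0.4273, 0.1538, 0.236]
orientation: [0.589, 3.085, 0.002]
force: [0.9, -0.6, -0.1]
opening: 0.093
gripper_force: 0.0
t 2.82 tcp [0.4273 0.1538 0.236 ] ang 158.4 tilt [-0.     0.001 -1.   ] travel [0.0216 0.0508 0.001 ] spin -1.162 q6 -0.96
```

```bash
python3 -m inch '{"travel": [[0.022,0.051,0],[0.022,0.051,0],[0.022,0.051,0],[0.022,0.051,0],[0.022,0.051,0],[0.022,0.051,0],[0.022,0.051,0],[0.022,0.051,0],[0.022,0.051,0],[0.022,0.051,0]], "spin": [-1.16,-1.16,-1.16,-1.16,-1.16,-1.16,-1.16,-1.16,-1.16,-1.16]}' 0.45
cat > vials.py <<'E'
from h import *
import sys
t,tp,Rm=state()
p,W,K,V=cloud("wrist",sys.argv[1])
for n in ["vial_front"]:
    for r in models.masks_of("wrist",n):
        m=r["region"]; z=W[...,2]
        zt=np.nanpercentile(z[m],90)
        mm=m&(abs(z-.11)<.006)
        if mm.sum()>20: (c,rad)=cv2.minEnclosingCircle(W[mm][:,:2].astype(np.float32)*1000); print(n,round(r["p"],2),"cap",np.round(c,1),round(rad,1),np.nanmean(W[mm],0).round(4),mm.sum())
z=W[...,2]; m=abs(z-.058)<.004
n,l,st,_=cv2.connectedComponentsWithStats(m.astype(np.uint8)); i=1+np.argmax(st[1:,4]); print("tray",rect(l==i,W),np.nanmedian(z[l==i]))
E
python3 vials.py w1; python3 go.py .426 .209 .235 225
```

```text
t: 3.65
tool_pos: [0.4268, 0.2058, 0.2358]
orientation: [-1.197, 2.904, 0.0]
force: [0.9, 0.3, 0.6]
opening: 0.0512
gripper_force: 0.0
vial_front 0.9 cap [399.3 187.7] 9.8 [0.3991 0.1875 0.11  ] 323
tray ((484.2483215332031, 183.52593994140625), (171.67816162109375, 203.99252319335938), 45.9528923034668) 0.05807292689334116
t 3.75 tcp [0.4268 0.2058 0.2358] ang -135.61 tilt [-0. -0. -1.] travel [-0.0017  0.0029  0.0008] spin -0.011 q6 -2.0
```

View pics/w1.png

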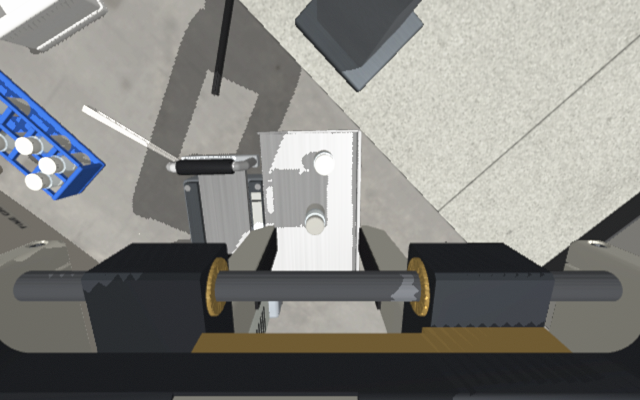

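The wrist view shows the caps at (323,162) and (315,222) and the black handle sleeve at (208,166). The tray edges run square to the jaws. I still need the back cap and the sleeve.

Run:
```python
from h import *
p,W,K,V=cloud("wrist")
z=W[...,2]
def cap(u0,u1,v0,v1,lo,hi):
    m=np.zeros((400,640),bool);m[v0:v1,u0:u1]=1;m&=(z>lo)&(z<hi);return m
for b in [(305,345,145,180),(298,333,205,240)]:
    m=cap(*b,.104,.116);c,r=cv2.minEnclosingCircle(W[m][:,:2].astype(np.float32)*1000);print(np.round(c,1),round(r,1),m.sum(),np.median(z[m]))
m=cap(178,236,150,185,.09,.115)&(p.sum(2)<200)
print("sleeve",m.sum(),rect(m,W),np.percentile(z[m],[50,95]))
```

```text
[399.3 187.7] 9.8 327 0.10998214396691837
[451.2 225.4] 10.0 293 0.10987325918522209
sleeve 789 ((485.4120178222656, 105.75885772705078), (15.156444549560547, 54.71847915649414), 45.845890045166016) [0.10669849 0.10848858]
```

```bash
python3 go.py .3993 .1877 .092 225.8; python3 -m inch '{"travel": [[0.0325,0.0065,0],[0.0325,0.0065,0],[0.0325,0.0065,0.03],[0.0325,0.0065,0.06],[0.0325,0.0065,0.08],[0.0325,0.0065,0.1],[0.0325,0.0065,0.11],[0.0325,0.0065,0.11],[0.0325,0.0065,0.11],[0.0325,0.0065,0.11]], "spin": [-0.025,-0.025,-0.025,-0.025,-0.025,-0.025,-0.025,-0.025,-0.025,-0.025]}' 0.55 15; python3 go.py .3993 .1877 .092 225.8
```

```text
t 3.8 tcp [0.4268 0.2057 0.2357] ang -135.73 tilt [-0. -0. -1.] travel [0.0323 0.0063 0.1437] spin -0.027 q6 -2.0
t: 4.63
tool_pos: [0.4, 0.188, 0.1272]
orientation: [-1.221, 2.892, -0.0]
force: [0.4, -0.0, 0.0]
opening: 0.0423
gripper_force: 0.0
t 4.63 tcp [0.4    0.188  0.1272] ang -134.23 tilt [-0.002 -0.001 -1.   ] travel [0.0008 0.0003 0.0352] spin -0.001 q6 -2.05
```

```bash
python3 -m inch '{"travel": [[0.001,0,0.01],[0.001,0,0.02],[0.001,0,0.03],[0.001,0,0.035],[0.001,0,0.035],[0.001,0,0.035]], "spin": [0,0,0,0,0,0]}'; python3 -m inch '{"travel": [[0,0,0],[0,0,0],[0,0,0],[0,0,0],[0,0,0],[0,0,0]], "spin": [0,0,0,0,0,0]}' 0.85 15; python3 go.py .3993 .1877 .092 225.8
```

```text
t: 5.13
tool_pos: [0.3978, 0.1868, 0.0899]
orientation: [1.222, -2.893, -0.0]
force: [-0.1, -0.2, -0.2]
opening: 0.0416
gripper_force: 0.0
t: 5.63
tool_pos: [0.3986, 0.1871, 0.0911]
orientation: [-1.222, 2.893, 0.0]
force: [-0.2, -0.2, 3.1]
opening: 0.0219
gripper_force: 15.0
t 5.63 tcp [0.3986 0.1871 0.0911] ang -134.21 tilt [-0.001 -0.    -1.   ] travel [-0.0009 -0.0001 -0.0009] spin -0.0 q6 -2.05
```

```bash
python3 -m inch '{"travel": [[0,0,-0.01],[0,0,-0.03],[0,0,-0.06],[0,0,-0.09],[0,0,-0.11],[0,0,-0.12],[0,0,-0.12]], "spin": [0,0,0,0,0,0,0]}'; python3 go.py .478 -.2187 .21 161.5
```

```text
t: 6.22
tool_pos: [0.3998, 0.1874, 0.2137]
orientation: [-1.22, 2.89, -0.001]
force: [0.5, -0.2, -0.7]
opening: 0.0218
gripper_force: 15.0
t 6.22 tcp [0.3998 0.1874 0.2137] ang -134.21 tilt [-0.004 -0.002 -1.   ] travel [ 0.2366 -0.3392  0.0035] spin 1.122 q6 -2.05
```

```bash
python3 -m inch '{"travel": [[0.01,-0.015,0],[0.03,-0.043,0],[0.05,-0.072,0],[0.07,-0.1,0],[0.09,-0.129,0],[0.11,-0.158,0],[0.13,-0.186,0],[0.15,-0.215,0],[0.17,-0.244,0],[0.19,-0.272,0]], "spin": [0.1,0.2,0.3,0.4,0.5,0.6,0.7,0.8,0.9,1.0]}'; python3 go.py .478 -.2187 .21 161.5
```

```text
t: 7.05
tool_pos: [0.4599, -0.1405, 0.2086]
orientation: [-0.323, -3.122, -0.001]
force: [1.8, -0.4, -0.2]
opening: 0.0218
gripper_force: 15.0
t 7.05 tcp [ 0.4599 -0.1405  0.2086] ang 168.19 tilt [ 0.003  0.001 -1.   ] travel [-0.0338 -0.0729 -0.0016] spin 0.117 q6 -1.77
```

```bash
python3 -m inch '{"travel": [[-0.01,-0.02,0],[-0.02,-0.042,0],[-0.028,-0.06,0],[-0.033,-0.073,0],[-0.033,-0.073,0],[-0.033,-0.073,0],[-0.033,-0.073,0]], "spin": [0.03,0.06,0.09,0.115,0.115,0.115,0.115]}'
python3 - <<'E'
from h import *
p,W,K,V=cloud("wrist","w2")
z=W[...,2]; ok=(p.min(2)>120)
for n,h in [("floor",.04),("rim",.056)]:
    m=ok&(abs(z-h)<.004)&(W[...,0]>.38)&(W[...,0]<.58)&(W[...,1]<-.1)&(W[...,1]>-.29)
    k,l,st,_=cv2.connectedComponentsWithStats(m.astype(np.uint8)); i=1+np.argmax(st[1:,4]);print(n,rect(l==i,W),np.median(z[l==i]))
E
python3 go.py .478 -.2187 .21 161.5
```

```text
t: 7.63
tool_pos: [0.4782, -0.2161, 0.2098]
orientation: [-0.492, -3.101, -0.002]
force: [0.5, -0.3, -0.4]
opening: 0.0215
gripper_force: 15.0
floor ((485.3559265136719, -198.0169677734375), (116.82807159423828, 73.91089630126953), 71.43500518798828) 0.03999856012116433
rim ((483.25225830078125, -197.42666625976562), (144.17303466796875, 99.3659439086914), 71.40303802490234) 0.05541639909581704
t 7.68 tcp [ 0.4783 -0.2159  0.2101] ang 161.98 tilt [ 0.001  0.001 -1.   ] travel [-0.0006 -0.0027  0.0001] spin 0.008 q6 -1.78
```

View pics/w2.png

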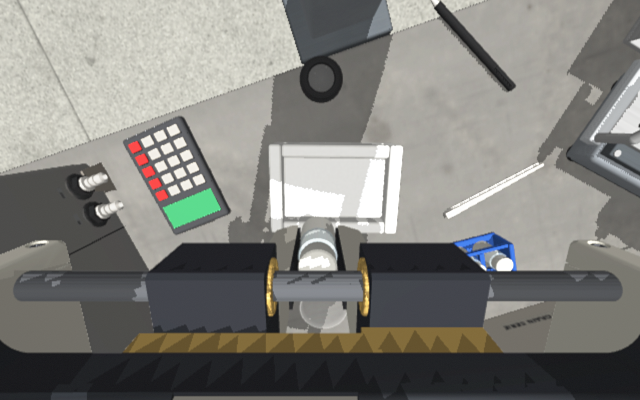

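The wrist view shows the vial upright in the jaws at (318,240), over the left half of the recess (centre about (335,190)). The tray centre measures (0.485,-0.197).

```bash
python3 -m inch '{"travel": [[0,-0.005,0.015],[0,-0.005,0.04],[0,-0.005,0.065],[0,-0.005,0.085],[0,-0.005,0.1],[0,-0.005,0.11],[0,-0.005,0.12],[0,-0.005,0.124],[0,-0.005,0.124],[0,-0.005,0.124]], "spin": [0,0,0,0,0,0,0,0,0,0]}'; python3 go.py .477 -.2207 .074 161.5
```

```text
t: 8.52
tool_pos: [0.4775, -0.2219, 0.0873]
orientation: [0.493, 3.102, -0.001]
force: [-0.9, 0.8, 0.3]
opening: 0.0219
gripper_force: 15.0
t 8.52 tcp [ 0.4775 -0.2219  0.0873] ang 161.92 tilt [-0.001 -0.    -1.   ] travel [0.0008 0.001  0.0133] spin 0.007 q6 -1.79
```

```bash
python3 -m inch '{"travel": [[0,0.001,0.004],[0,0.001,0.008],[0,0.001,0.011],[0,0.001,0.0125],[0,0.001,0.0135],[0,0.001,0.0135],[0,0.001,0.0135]], "spin": [0,0,0,0,0,0,0]}'; python3 go.py .477 -.2207 .074 161.5
```

```text
t: 9.1
tool_pos: [0.4774, -0.2209, 0.0732]
orientation: [0.494, 3.102, -0.0]
force: [-0.3, -0.4, -0.8]
opening: 0.0219
gripper_force: 15.0
t 9.1 tcp [ 0.4774 -0.2209  0.0732] ang 161.9 tilt [-0. -0. -1.] travel [ 0.0004  0.0001 -0.0008] spin 0.007 q6 -1.79
```

```bash
python3 -m inch '{"travel": [[0,0,0],[0,0,0],[0,0,0],[0,0,0]], "spin": [0,0,0,0]}' 0.68; python3 -m inch '{"travel": [[0,0,-0.01],[0,0,-0.03],[0,0,-0.06],[0,0,-0.09],[0,0,-0.12],[0,0,-0.14],[0,0,-0.14]], "spin": [0,0,0,0,0,0,0]}'
python3 - <<'E'
from h import *
p,W,K,V=cloud("wrist","w3")
z=W[...,2]
m=(z>.086)&(z<.100)&(abs(W[...,0]-.477)<.06)&(abs(W[...,1]+.2)<.08)
if m.any(): print(cv2.minEnclosingCircle(W[m][:,:2].astype(np.float32)*1000),np.median(z[m]),m.sum())
E
python3 go.py .4512 .2254 .17 225.8
```

```text
t: 9.43
tool_pos: [0.4774, -0.2209, 0.0732]
orientation: [0.494, 3.102, -0.0]
force: [-0.4, -0.1, -0.7]
opening: 0.0302
gripper_force: 0.0
t: 10.02
tool_pos: [0.4798, -0.2223, 0.22]
orientation: [0.493, 3.094, -0.005]
force: [0.2, -0.4, 0.5]
opening: 0.0298
gripper_force: 0.0
((478.0611572265625, -220.7250213623047), 9.948563575744629) 0.09195733423158842 303
t 10.07 tcp [ 0.479  -0.2218  0.2172] ang 161.91 tilt [-0.006 -0.001 -1.   ] travel [0.1656 0.4165 0.0456] spin -1.115 q6 -1.79
```

```bash
python3 go.py .40 .18 .20 225.8;  python3 -m inch '{"travel": [[0.02,0.035,0],[0.04,0.075,0],[0.06,0.115,0],[0.08,0.155,0],[0.1,0.195,0],[0.12,0.235,0],[0.14,0.275,0],[0.16,0.315,0.01],[0.18,0.345,0.01],[0.2,0.355,0.01]], "spin": [-0.11,-0.22,-0.33,-0.44,-0.55,-0.66,-0.77,-0.88,-0.99,-1.1]}' 0.55; python3 go.py .41 .18 .20 225.8
```

```text
t 10.07 tcp [ 0.479  -0.2218  0.2172] ang 161.91 tilt [-0.006 -0.001 -1.   ] travel [0.2    0.3574 0.0154] spin -1.115 q6 -1.79
t: 10.9
tool_pos: [0.3963, 0.181, 0.2017]
orientation: [1.208, -2.898, -0.001]
force: [0.9, 0.4, 0.2]
opening: 0.0416
gripper_force: 0.0
t 10.9 tcp [0.3963 0.181  0.2017] ang -134.73 tilt [ 0.001  0.001 -1.   ] travel [-0.0089 -0.0104  0.0016] spin -0.009 q6 -2.05
```

```bash
python3 go.py .4512 .2254 .13 225.8;python3 -m inch '{"travel": [[-0.03,-0.003,0],[-0.055,-0.006,0.01],[-0.07,-0.007,0.03],[-0.07,-0.007,0.05],[-0.07,-0.007,0.065],[-0.07,-0.007,0.07],[-0.07,-0.007,0.07],[-0.07,-0.007,0.07]], "spin": [-0.01,-0.01,-0.01,-0.01,-0.01,-0.01,-0.01,-0.01]}'; python3 go.py .4512 .2254 .092 225.8
```

```text
t 10.9 tcp [0.3963 0.181  0.2017] ang -134.73 tilt [ 0.001  0.001 -1.   ] travel [-0.0702 -0.0078  0.0716] spin -0.009 q6 -2.05
t: 11.57
tool_pos: [0.4516, 0.223, 0.1331]
orientation: [1.214, -2.896, -0.0]
force: [0.1, 0.3, 0.2]
opening: 0.0415
gripper_force: 0.0
t 11.57 tcp [0.4516 0.223  0.1331] ang -134.5 tilt [ 0.001  0.    -1.   ] travel [-0.0014  0.002   0.0411] spin -0.005 q6 -2.01
```

```bash
python3 -m inch '{"travel": [[0,0.002,0.01],[0,0.002,0.02],[0,0.002,0.03],[0,0.002,0.038],[0,0.002,0.041],[0,0.002,0.041],[0,0.002,0.041]], "spin": [0,0,0,0,0,0,0]}'; python3 -m inch '{"travel": [[0,0,0],[0,0,0],[0,0,0],[0,0,0],[0,0,0],[0,0,0]], "spin": [0,0,0,0,0,0]}' 0.85 15; python3 go.py .4512 .2254 .092 225.8
```

```text
t: 12.15
tool_pos: [0.4504, 0.2245, 0.0919]
orientation: [1.215, -2.897, -0.0]
force: [0.2, -0.2, -0.5]
opening: 0.0417
gripper_force: 0.0
t: 12.65
tool_pos: [0.4509, 0.2247, 0.0926]
orientation: [-1.215, 2.896, -0.0]
force: [0.1, -0.3, 2.0]
opening: 0.022
gripper_force: 15.0
t 12.65 tcp [0.4509 0.2247 0.0926] ang -134.49 tilt [-0.001 -0.    -1.   ] travel [-0.0007  0.0002  0.0006] spin -0.005 q6 -2.0
```

```bash
python3 -m inch '{"travel": [[0,0,-0.01],[0,0,-0.03],[0,0,-0.06],[0.005,0,-0.09],[0.02,0,-0.11],[0.04,0,-0.12],[0.06,0,-0.12],[0.07,0,-0.12],[0.07,0,-0.12]], "spin": [0,0,0,0,0,0,0,0,0]}'; python3 go.py .493 -.1733 .21 161.5
```

```text
t: 13.4
tool_pos: [0.4007, 0.1738, 0.2131]
orientation: [-1.214, 2.897, -0.001]
force: [0.1, 0.3, -0.3]
opening: 0.0213
gripper_force: 15.0
t 13.4 tcp [0.4007 0.1738 0.2131] ang -134.54 tilt [-0.001 -0.001 -1.   ] travel [ 0.1827 -0.3092  0.0032] spin 1.116 q6 -2.07
```

```bash
python3 -m inch '{"travel": [[0.01,-0.017,0],[0.027,-0.046,0],[0.045,-0.076,0],[0.063,-0.107,0],[0.08,-0.135,0],[0.097,-0.164,0],[0.114,-0.193,0],[0.131,-0.222,0],[0.147,-0.249,0],[0.16,-0.27,0]], "spin": [0.1,0.2,0.3,0.4,0.5,0.6,0.7,0.8,0.9,1.0]}'; python3 go.py .493 -.1733 .21 161.5
```

```text
t: 14.23
tool_pos: [0.4828, -0.131, 0.2123]
orientation: [0.332, 3.124, -0.0]
force: [0.4, 0.3, -0.8]
opening: 0.0219
gripper_force: 15.0
t 14.23 tcp [ 0.4828 -0.131   0.2123] ang 167.87 tilt [-0. -0. -1.] travel [-0.0189 -0.0393  0.0023] spin 0.111 q6 -1.73
```

```bash
python3 -m inch '{"travel": [[-0.01,-0.02,0],[-0.017,-0.035,0],[-0.019,-0.039,0],[-0.019,-0.039,0.02],[-0.019,-0.039,0.05],[-0.019,-0.039,0.08],[-0.019,-0.039,0.1],[-0.019,-0.039,0.115],[-0.019,-0.039,0.12],[-0.019,-0.039,0.12]], "spin": [0.04,0.08,0.111,0.111,0.111,0.111,0.111,0.111,0.111,0.111]}'; python3 go.py .493 -.1733 .0748 161.5
```

```text
t: 15.07
tool_pos: [0.4917, -0.1696, 0.0906]
orientation: [-0.494, -3.099, -0.002]
force: [0.2, -0.7, -0.2]
opening: 0.0217
gripper_force: 15.0
t 15.07 tcp [ 0.4917 -0.1696  0.0906] ang 161.87 tilt [ 0.003  0.001 -1.   ] travel [-0.0024 -0.0031  0.0158] spin 0.007 q6 -1.69
```

```bash
python3 -m inch '{"travel": [[0,-0.003,0.003],[0,-0.003,0.007],[0,-0.003,0.011],[0,-0.003,0.014],[0,-0.003,0.0155],[0,-0.003,0.0155],[0,-0.003,0.0155]], "spin": [0,0,0,0,0,0,0]}'; python3 go.py .493 -.1733 .0748 161.5
```

```text
t: 15.65
tool_pos: [0.4916, -0.1736, 0.0767]
orientation: [-0.496, -3.102, -0.0]
force: [0.2, -0.4, -0.9]
opening: 0.0219
gripper_force: 15.0
t 15.65 tcp [ 0.4916 -0.1736  0.0767] ang 161.84 tilt [ 0.  0. -1.] travel [-0.0012  0.0007  0.0019] spin 0.006 q6 -1.69
```

```bash
python3 -m inch '{"travel": [[0,0,0.001],[0,0,0.0018],[0,0,0.0018],[0,0,0.0018]], "spin": [0,0,0,0]}';python3 -m inch '{"travel": [[0,0,0],[0,0,0],[0,0,0],[0,0,0]], "spin": [0,0,0,0]}' 0.68; python3 -m inch '{"travel": [[0,0,-0.01],[0,0,-0.03],[0,0,-0.06],[0,0,-0.09],[0,0,-0.12],[0,0,-0.14],[0,0,-0.14]], "spin": [0,0,0,0,0,0,0]}'
python3 - <<'E'
from h import *
p,W,K,V=cloud("wrist","w4")
z=W[...,2]
m=(z>.080)&(z<.100)&(abs(W[...,0]-.485)<.06)&(abs(W[...,1]+.2)<.08)
n,l,st,_=cv2.connectedComponentsWithStats(m.astype(np.uint8))
for i in range(1,n):
    if st[i,4]>30: print(cv2.minEnclosingCircle(W[l==i][:,:2].astype(np.float32)*1000),np.median(z[l==i]),st[i,4])
E
python3 go.py .4854 .1058 .2 135.8
```

```text
t: 15.98
tool_pos: [0.4916, -0.1736, 0.0748]
orientation: [-0.496, -3.102, -0.0]
force: [0.2, -1.1, 0.3]
opening: 0.0218
gripper_force: 15.0
t: 16.32
tool_pos: [0.4917, -0.1736, 0.0749]
orientation: [0.496, 3.102, -0.0]
force: [0.0, 0.3, 0.3]
opening: 0.0295
gripper_force: 0.0
t: 16.9
tool_pos: [0.4942, -0.1748, 0.2217]
orientation: [0.494, 3.093, -0.004]
force: [0.3, 0.2, 0.5]
opening: 0.0298
gripper_force: 0.0
((477.6694030761719, -219.83900451660156), 10.547332763671875) 0.09187285754918048 334
((492.0129089355469, -172.80630493164062), 10.268447875976562) 0.09190178842978615 319
t 16.95 tcp [ 0.4934 -0.1744  0.2189] ang 161.85 tilt [-0.006 -0.001 -1.   ] travel [0.095  0.2638 0.0181] spin 0.455 q6 -1.69
```

View pics/w4.png

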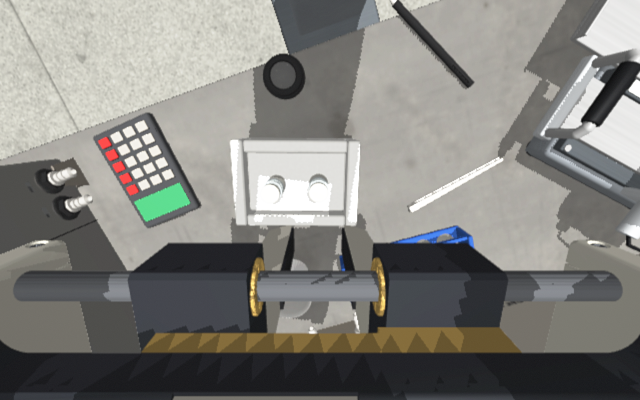

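The wrist view shows both vials upright in the recess, at (274,188) and (318,188), tops at 92 mm as they must be. Next is the handle.

```bash
python3 -m inch '{"travel": [[0.01,0.028,0],[0.022,0.062,0],[0.034,0.095,0],[0.046,0.128,0],[0.058,0.161,0.005],[0.07,0.194,0.01],[0.08,0.227,0.01],[0.09,0.25,0.01],[0.095,0.263,0.01],[0.095,0.263,0.01]], "spin": [0.05,0.1,0.15,0.2,0.25,0.3,0.35,0.4,0.45,0.455]}' 0.5
python3 - <<'E'
from h import *
p,W,K,V=cloud("wrist","w5")
z=W[...,2]
m=(z>.09)&(z<.115)&(p.sum(2)<200)&(abs(W[...,0]-.485)<.04)&(abs(W[...,1]-.106)<.04)
print(m.sum(),rect(m,W) if m.any() else 0)
E
python3 go.py .4854 .1058 .098 135.8
```

```text
t: 17.78
tool_pos: [0.4821, 0.1086, 0.2036]
orientation: [-1.181, -2.909, 0.0]
force: [-1.0, -0.3, -0.2]
opening: 0.0466
gripper_force: 0.0
956 ((485.7992858886719, 105.63545227050781), (15.43891429901123, 55.255210876464844), 46.94546890258789)
t 17.83 tcp [0.4824 0.107  0.2037] ang 135.92 tilt [ 0.001 -0.002 -1.   ] travel [-0.0032  0.0014  0.1057] spin 0.002 q6 -0.69
```

Handle confirmed at (0.4856,0.1057). I'll descend on it.

```bash
python3 -m inch '{"travel": [[-0.002,0.0015,0.015],[-0.003,0.0015,0.04],[-0.003,0.0015,0.065],[-0.003,0.0015,0.085],[-0.003,0.0015,0.098],[-0.003,0.0015,0.104],[-0.003,0.0015,0.104],[-0.003,0.0015,0.104]], "spin": [0,0,0,0,0,0,0,0]}'; python3 -m inch '{"travel": [[0,0,0],[0,0,0],[0,0,0],[0,0,0],[0,0,0],[0,0,0],[0,0,0]], "spin": [0,0,0,0,0,0,0]}' 0.95 50;python3 go.py .4856 .1057 .098 135.8
```

```text
t: 18.5
tool_pos: [0.4866, 0.1042, 0.101]
orientation: [-1.183, -2.91, 0.001]
force: [-0.1, 0.2, 0.2]
opening: 0.0464
gripper_force: 0.0
t: 19.08
tool_pos: [0.4863, 0.1045, 0.1012]
orientation: [-1.182, -2.911, 0.002]
force: [-4.2, -2.7, 5.5]
opening: 0.0148
gripper_force: 50.0
t 19.08 tcp [0.4863 0.1045 0.1012] ang 135.79 tilt [-0.    -0.001 -1.   ] travel [0.0013 0.0004 0.0032] spin -0.0 q6 -0.69
```

```bash
python3 -m inch '{"travel": [[0,-0.005,0],[0,-0.012,0],[0,-0.02,0],[0,-0.028,0],[0,-0.036,0],[0,-0.044,0],[0,-0.051,0],[0,-0.056,0],[0,-0.059,0],[0,-0.059,0]], "spin": [0,0,0,0,0,0,0,0,0,0]}'; python3 -m inch '{"travel": [[0,0,0],[0,0,0],[0,0,0]], "spin": [0,0,0]}'
python3 - <<'E'
from h import *
s=robot.read_state();tp=np.array(s["tool_pos"])
y=np.radians(45.8);f=-np.array([np.cos(y),np.sin(y)])
print("moved",(tp[:2]-[.4863,.1045])@f,"from rest est",(tp[:2]-[.4856,.1057])@f,s["force"].round(1))
o=np.array([.4856,.1057])-f*.137
def M(x,yy,z): return np.r_[o-f*x+np.array([-np.sin(y),np.cos(y)])*yy,z]
ims=[]
for c in ["top","side","wrist"]:
    p,W,K,V=cloud(c); a=proj(M(-.09,.039,.059),K,V);print(c,a.round(1),W[int(a[1]),int(a[0])].round(3) if 0<=a[0]<640 and 0<=a[1]<400 else "")
    for n in ["load_line","slide_pointer"]: print(n,[(np.round(r["centre"],3),round(r["p"],2)) for r in models.look_for(c,n)][:2])
    u,v=np.clip(a.astype(int),30,[609,369]);ims.append(cv2.resize(p[v-30:v+30,u-30:u+30,::-1],(266,400),interpolation=cv2.INTER_CUBIC) if 0 else cv2.resize(p[v-20:v+20,u-20:u+20,::-1],(266,266),interpolation=cv2.INTER_CUBIC))
cv2.imwrite("pics/p1.png",np.hstack(ims))
E
```

```text
t: 19.92
tool_pos: [0.4469, 0.0636, 0.1013]
orientation: [1.181, 2.907, 0.007]
force: [10.3, 7.6, -7.7]
opening: 0.0146
gripper_force: 50.0
t: 20.17
tool_pos: [0.4471, 0.0639, 0.1013]
orientation: [1.181, 2.908, 0.007]
force: [10.3, 7.5, -5.4]
opening: 0.0145
gripper_force: 50.0
moved 0.05637620084599251 from rest est 0.05674847800317488 [10.3  7.5 -5.4]
top [266.  206.2] [0.428 0.097 0.505]
load_line [(array([0.554, 0.228, 0.066]), 0.81)]
slide_pointer []
side [300.7 260.5] [0.492 0.166 0.059]
load_line [(array([0.543, 0.235, 0.059]), 0.98)]
slide_pointer [(array([0.493, 0.115, 0.06 ]), 0.7)]
wrist [468.1 168.3] [0.49  0.166 0.06 ]
load_line [(array([0.479, 0.196, 0.058]), 0.91)]
slide_pointer [(array([0.501, 0.128, 0.062]), 0.77)]
```

View pics/p1.png

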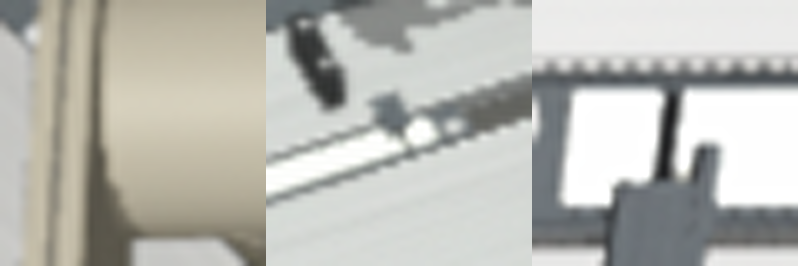

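In the wrist crop the dark line is at x≈667 and the pointer tip at x≈706. That leaves the pointer about 4 mm short on the machine side, which agrees with the measured 56.7 mm.

```bash
python3 -m inch '{"travel": [[0,-0.001,0],[0,-0.002,0],[0,-0.003,0],[0,-0.0037,0],[0,-0.0037,0],[0,-0.0037,0],[0,-0.0037,0],[0,-0.0037,0]], "spin": [0,0,0,0,0,0,0,0]}'
python3 - <<'E'
from h import *
s=robot.read_state();tp=np.array(s["tool_pos"])
y=np.radians(45.8);f=-np.array([np.cos(y),np.sin(y)])
print("from rest est",(tp[:2]-[.4856,.1057])@f,s["force"].round(1))
p,W,K,V=cloud("wrist");o=np.array([.4856,.1057])-f*.137
a=proj(np.r_[o+f*.09+np.array([-np.sin(y),np.cos(y)])*.039,.059],K,V);print(a)
u,v=a.astype(int)
cv2.imwrite("pics/p2.png",cv2.resize(p[v-30:v+30,u-40:u+40,::-1],(800,600),interpolation=cv2.INTER_CUBIC))
E
```

```text
t: 21.28
tool_pos: [0.4447, 0.0614, 0.1013]
orientation: [1.181, 2.907, 0.007]
force: [9.7, 8.2, -7.7]
opening: 0.0148
gripper_force: 50.0
from rest est 0.060293316692514046 [ 9.7  8.2 -7.7]
[473.26114967 168.23279629]
```

View pics/p2.png

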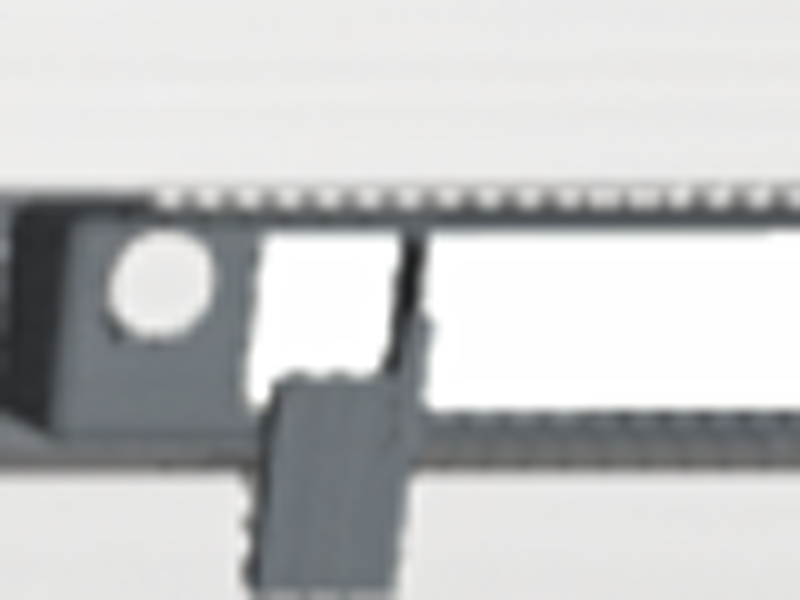

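The line is now at (410,270) and the pointer tip at (420,330), about 1 mm apart. I'll check that it holds, then hand in.

```bash
python3 -m inch '{"travel": [[0,-0.0005,0],[0,-0.0005,0],[0,-0.0005,0],[0,-0.0005,0],[0,-0.0005,0],[0,-0.0005,0],[0,-0.0005,0],[0,-0.0005,0]], "spin": [0,0,0,0,0,0,0,0]}' && python3 -c "
from plant import close_job
print(close_job())"
```

```text
t: 22.0
tool_pos: [0.4444, 0.0611, 0.1013]
orientation: [1.181, 2.907, 0.007]
force: [11.1, 7.4, -6.8]
opening: 0.0149
gripper_force: 50.0
the job is handed in; nothing more can be done
None
```

Job handed in at 22 s: both vials stand upright in the foam tray's recess, and the robot is still holding the slide with its pointer about 1 mm from the load line.

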